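# Set the feed slide of a bench cut-off saw and shut its hood

## Robot

A 6-joint arm with a two-finger parallel gripper is mounted at the origin on a cart in front of the work surface, level with it; the furniture and walls round the work are solid. World frame = base frame: x ahead of the robot, y to its left, z up, the work surface at z = 0. Lengths are in mm, angles in rad, forces in N, time in s.
With the tool pointing down it reaches from about 300 to 775 mm from the base axis. Payload 14.6 kg.
Tool frame: the origin (TCP) lies on the centre line of the jaws, within the pads' length; the fingertips stand manip.tcp_to_tips ahead of it and the grasp point (between the pads) lies 5 mm behind it (manip.tcp_to_tips is the distance from the TCP to the fingertips, in mm); z points along the fingers, y is the direction in which the jaws open and shut (so a half turn about z gives the same grasp; the last joint's range is limited). The gripper opens to 94 mm and grips with 3 to 60 N. Pads are 16 mm wide; open, the fingers measure 119 mm over their backs; the gripper's body (75 mm by 177 mm) begins 78 mm behind the grasp point.
Start: joints at [1.163, 0.3, 1.521, -0, 1.321, -0.067], TCP at [183.83, 518.359, 219.446] pointing down, gripper open.
Joint ranges: [-3.03, 3.03], [-0.79, 2.21], [0.23, 2.52], [-1.04, 4.18], [0, 3.07], [-2.55, 2.55]. Speed limits (rad/s): [2.22, 2.22, 2.57, 3.14, 3.14, 3.14].

## Interface

Orientations are given as [roll, pitch, yaw] about the fixed x, y, z axes, in that order (R = Rz(yaw) Ry(pitch) Rx(roll)).
In Python, from cell import manip, optics, workorder gives the robot as it stands. The module is installed in compiled form; this text tells all that it offers.
- The arm moves only by the tool jog_arm, never from a script. Its argument "deltas" is text: rows parted by semicolons, each of 5 numbers parted by spaces: the shift along the tool's x, y, z in mm, then the turn about the tool's z in rad, then the finger opening in mm, from 0 to 94. In form: tx ty tz twist grip; .... A call has exactly 10 rows; each row is the pose to reach, as a shift and turn from the pose commanded when the call began, along the tool's axes at that moment; what a row does not reach only later rows make up. A row lasts 1/8 s, in which the tool goes at most 62.5 mm and 10.7 degrees, less where a joint would pass 70% of its speed; a pose out of reach is approached as far as the arm can. A call with a gripper value outside its range is refused whole. The fingers move at their own pace and stop on an object; "squeeze" is the grip in N (left out, the last holds). Time passes only in rows, so rows that repeat a pose let the fingers close, or fill a call up. It gives the time, the measured TCP pose, the force and the opening at its end, in the units of the state.
- manip.read_state(): the state, without advancing time (a new reading comes with each control period).
- optics.camera(name): name is "scene" or "side" or "wrist"; returns (picture, depth): 384x512x3 uint8, red, green, blue; 384x512 float32, mm along the optical axis (not along the pixel's ray), 0 where there is no reading.
- optics.get_calibration(name): a dict with "intrinsics" (3x3 intrinsics, pixels), "dist_coeffs" ([k1, k2, p1, p2, k3] as OpenCV has them; the pictures are not rectified), "R" (3x3) and "t" (3): a world point X has camera coordinates R X + t; the wrist camera has in their place "hand_eye" (4x4, takes a point from camera to tool coordinates, whose origin is the TCP and whose axes are the flange's). Camera axes: x right, y down, z forward; pixel columns grow to the right and rows downward; lengths in mm; the calibration is good to about 2 mm. A picture is of the moment at which its call begins: read the wrist's pose just before it. get_calibration takes no time and is no camera call.
- workorder.sign_off(): hands the job in, once; it reports no verdict.
The state is a dict: "clock": time; "joints": joint angles; "qd": joint speeds; "effort": joint torques, N m; "eef_pos": TCP position; "eef_rot": TCP orientation; "wrist_force": force on the tool from outside, world axes, zero at the start; "moment": the same for the moment, N m; "finger_gap": finger opening in mm.
Only numpy, scipy, OpenCV 4.12 (cv2) and the standard library are available. Lean on these libraries where they do the work, as an engineer would, in place of code of your own. Each camera call takes 0.05 s, during which the arm holds its last target.

## Task

Make the small bench cut-off saw ready for a cut. Turn its handwheel until the slide's pointer stands at the long line of the scale, then push the knuckle of the locked folding stay through so that the hood is free, and lower the hood gently until it is fully shut, without letting it drop. Leave the things that stand round the saw where they are.

Things in the scene. Friction and masses are not known exactly. Their poses are not given: they have to be found in the camera images.
- saw: Grey bench cut-off saw, fast on the desk; place and yaw vary. Tub 200 (x) x 220 (y) x 100 mm high, open on top: walls at x = -100, 100 and y = -95, 125. Origin on the desk. Its x points from the front (handwheel side) to the back (hinge side), y to the saw's left, z up; all saw-frame numbers here are (x, y, z) in mm. Motor and switch box on the left, out to y = 200, below z = 110.
- feed_slide (a joint): Travel of the slide with the specimen vise along the saw's x, in m: 0 = pointer exactly at the one long, thick line of the scale on the tub's right-hand rim (short lines every 5 mm); negative = nearer the front. Starts 7 to 15 mm negative. It moves only with the handwheel, 10 mm per turn.
- handwheel (a joint): Turn of the handwheel in rad about the saw's x axis; 0 = slide at the long line, 2 pi = 10 mm of slide. Positive = clockwise seen from the front, driving the slide to the back (the way needed). About 0.06 Nm turns it; it stays where it is left.
- wheel_axis (a point): Point on the handwheel's axis, in the plane in which the middle of the crank grip circles: saw frame (-172, -30, 62) mm. The wheel is a disc of 88 mm diameter facing the front, its front face at x = -134 mm.
- crank_grip (a point): Middle of the crank grip: a black handle of 15 mm diameter and 50 mm length, parallel to the saw's x axis, pointing to the front, from x = -142 to -192 mm. It circles at 34 mm radius round wheel_axis (at handwheel = 0 it is straight above it) and spins freely on its pin.
- hood (a joint): Angle of the hood in rad about its hinge: 0 = standing open in its locked stay, 1.222 (70 degrees) = fully shut on the tub. The hood weighs about 0.6 kg. With the stay broken it still stands by friction near 0, but falls shut by itself from about 0.3 rad on if it is not held.
- hood_hinge (a point): Point on the hood's hinge line, in the plane of the middle of the handle: saw frame (100, 45, 100) mm. The hinge line is parallel to the saw's y axis, along the back of the tub's rim.
- handle (a point): Middle of the hood's handle: round steel bar, 12 mm diameter, parallel to the saw's y, free for 100 mm between its posts, its middle 42 mm in front of the hood's front wall. It circles at 243 mm radius about hood_hinge: at the start at saw frame (38, 45, 335), above the hood; when shut at (-142, 45, 122).
- stay_knuckle (a joint): Fold of the two-link stay on the saw's right side, in rad: 0 = locked (knuckle bowed up and forward past the straight line, against its stop), 0.244 = straight, beyond that broken and free to fold; about 2.9 when the hood is shut. While it is locked the hood cannot be lowered. Stiff: once broken it stays where it is left as long as the hood is near 0.
- stay_stud (a point): Middle of the black push stud at the knuckle: cylinder, 20 mm diameter, 34 mm long, parallel to the saw's y, right of the links; at the start at saw frame (6, -132, 162). The links (93 mm each, 14 mm wide, y = -101 to -111) run from (-45, 85) in x, z up and back at 49 degrees to the hood. It breaks when pushed about 35 mm back and down (x +0.75, z -0.66), 3 to 8 N.
- tower_edge (a point): Front left edge of the black computer tower that stands right of the saw and never moves: an upright edge, 380 mm high, given at half height. The tower lies to the right of it; from this edge its left side runs back to about (0.73, 0.055) in world x, y. Leave room for the gripper beside it.
- glue_bottle: Bystander: bottle with cap, 36 x 42 x 106 mm, standing loose. Origin: centre of the underside.
- weight_1: Bystander: brass weight with knob, 38 mm diameter, 60 mm high, standing loose. Origin: centre of the underside.
- oil_dropper: Bystander: dropper bottle, 33 mm diameter, 102 mm high, standing loose. Origin: centre of the underside. The glue bottle, brass weight and dropper bottle change places among close to the saw's right side, its left side, and the desk's front right.
- jaw_insert: Bystander: serrated steel jaw insert, 64 x 28 x 19 mm, lying to the right of the saw, below the stay. Origin: centre of the underside.

How it is judged:
By the outcome, as a careful person would: the job done as asked, in the order asked, and still so for the second after the job is handed in, with the robot touching nothing.
It also fails if it takes over 59 s, if anything falls off the work surface, if the arm or the gripper's body presses on something with over 40 N, if the wrist force passes 120 N, or if a joint passes its speed limit or range.

## Working session

There is one attempt and no reset: what is moved stays moved. The work goes in short steps, Python scripts to look and compute and a tool call to move; the robot and the scene stay as the last step left them, time stands still between calls to the robot, and variables do not carry over. Pictures are saved under pics/ and viewed, and the job is handed in when it is done.

Besides the shell and the picture viewer there is one more tool, called after ">>>" as a command line: name --argument value ..., lists and objects as JSON in quotes. jog_arm: Moves the arm, as the interface text tells. Its arguments: {"type":"object","properties":{"deltas":{"type":"string"},"squeeze":{"type":"number"}},"required":["deltas"]}

```bash
mkdir -p pics; ls
cat > h.py <<'E'
import numpy as np, cv2
from cell import manip, optics, workorder
def snap(n,tag):
    s=manip.read_state(); p,d=optics.camera(n)
    cv2.imwrite(f'pics/{tag}.png',p[:,:,::-1]); np.savez(f'pics/{tag}.npz',p=p,d=d,pos=s['eef_pos'],rot=s['eef_rot'])
    return p,d,s
E
python3 - <<'E'
from h import *
print(manip.read_state(), manip.tcp_to_tips)
for n in('scene','side','wrist'):
    c=optics.get_calibration(n); print(n,{k:np.round(v,4).tolist() for k,v in c.items()})
for n in('scene','side'): snap(n,n+'0')
E
```

```text
pics
{'clock': 0.0, 'joints': array([ 1.16339357e+00,  3.00460867e-01,  1.52159012e+00, -1.04948980e-05,
        1.32065977e+00, -6.65795857e-02]), 'qd': array([-0.00097144, -0.00035892, -0.00251454,  0.00147995, -0.00073594,
        0.00139542]), 'effort': array([ 2.94448755e-04, -5.31809700e+01, -3.52731299e+01,  7.07899220e-02,
        2.45124620e-02, -6.45804903e-05]), 'eef_pos': array([183.74380994, 518.14449645, 218.8880989 ]), 'eef_rot': array([-3.14047635e+00, -6.42454026e-05,  2.80077205e+00]), 'wrist_force': array([0.17368238, 0.44320624, 0.33277169]), 'moment': array([0.04316617, 0.0455002 , 0.01968635]), 'finger_gap': 93.71680191455317} 14.0
scene {'intrinsics': [[439.1988, 0.0, 260.823], [0.0, 439.1988, 188.3867], [0.0, 0.0, 1.0]], 'dist_coeffs': [0.0356, 0.0, 0.0, 0.0, 0.0], 'R': [[0.6427, -0.7657, -0.0239], [-0.4392, -0.3428, -0.8304], [0.6277, 0.5442, -0.5566]], 't': [-131.3748, 508.3602, 819.5942]}
side {'intrinsics': [[399.3641, 0.0, 258.9585], [0.0, 399.3641, 195.442], [0.0, 0.0, 1.0]], 'dist_coeffs': [-0.0589, 0.0, 0.0, 0.0, 0.0], 'R': [[-0.9161, -0.4008, -0.0114], [-0.2273, 0.5425, -0.8087], [0.3304, -0.7382, -0.5881]], 't': [613.9258, 135.4634, 1352.2791]}
wrist {'intrinsics': [[272.0231, 0.0, 255.5207], [0.0, 272.0231, 189.2313], [0.0, 0.0, 1.0]], 'dist_coeffs': [0.0007, 0.0, 0.0, 0.0, 0.0], 'hand_eye': [[0.0008, -0.9622, -0.2722, 79.0163], [1.0, 0.0005, 0.0011, 0.2353], [-0.0009, -0.2722, 0.9622, -165.6943], [0.0, 0.0, 0.0, 1.0]]}
```

View pics/scene0.png

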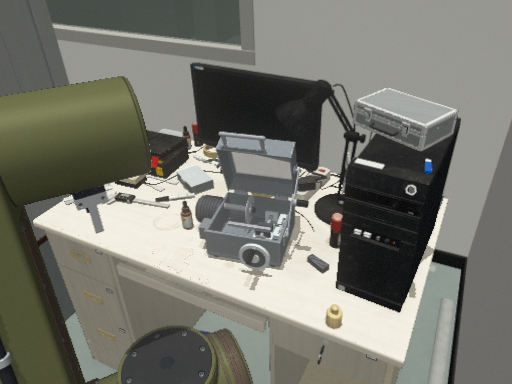

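View pics/side0.png

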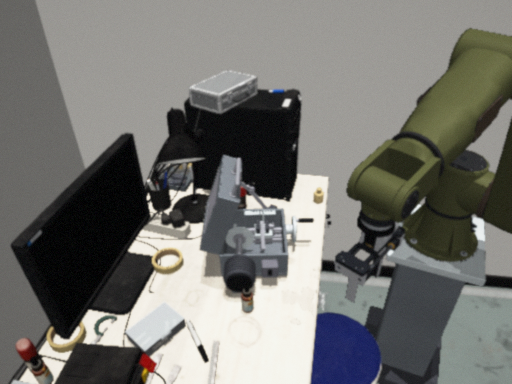

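```bash
cat >> h.py <<'E'
def world(n,uv,d):
    """pixels Nx2 + depth -> world"""
    c=optics.get_calibration(n); K=np.array(c['intrinsics']);D=np.array(c['dist_coeffs'])
    q=cv2.undistortPoints(np.array(uv,float).reshape(-1,1,2),K,D).reshape(-1,2)
    X=np.c_[q,np.ones(len(q))]*np.asarray(d,float).reshape(-1,1)
    return (X-np.array(c['t']))@np.array(c['R'])
def ray(n,uv):
    c=optics.get_calibration(n); R=np.array(c['R'])
    o=-R.T@np.array(c['t']); return o,(world(n,uv,np.ones(len(uv)))-o)
def proj(n,X):
    c=optics.get_calibration(n)
    return cv2.projectPoints(np.array(X,float).reshape(-1,1,3),cv2.Rodrigues(np.array(c['R']))[0],np.array(c['t'],float),np.array(c['intrinsics']),np.array(c['dist_coeffs']))[0].reshape(-1,2)
def tri(uv1,uv2,n1='scene',n2='side'):
    o1,d1=ray(n1,[uv1]);o2,d2=ray(n2,[uv2]);d1=d1[0];d2=d2[0]
    s=np.linalg.lstsq(np.c_[d1,-d2],o2-o1,rcond=None)[0]
    a=o1+s[0]*d1;b=o2+s[1]*d2
    return (a+b)/2,np.linalg.norm(a-b)
E
python3 - <<'E'
from h import *
for n,(u0,v0,w,h) in dict(scene=(185,120,170,220),side=(190,140,150,180)).items():
    p=cv2.imread(f'pics/{n}0.png')[v0:v0+h,u0:u0+w]
    s=min(800/w,600/h); s=3.3 if n=='side' else 2.7
    cv2.imwrite(f'pics/{n}0z.png',cv2.resize(p,None,fx=s,fy=s,interpolation=cv2.INTER_CUBIC))
d=np.load('pics/scene0.npz')['d']; 
uu,vv=np.meshgrid(np.arange(512),np.arange(384))
W=world('scene',np.c_[uu.ravel(),vv.ravel()],d.ravel()).reshape(384,512,3)
for z0 in(0,100):
  pass
# tub outline: histogram of z in saw area
for (u,v) in[(205,232),(243,243),(254,256),(300,202),(230,190),(260,170),(227,140),(320,262),(334,316),(336,230),(187,215),(385,240),(338,290)]:
    print((u,v),d[v,u],W[v,u].round(1))
E
```

```text
(205, 232) 1229.23 [410.9 374.3  93.5]
(243, 243) 1210.9419 [455.7 272.7  77.4]
(254, 256) 1178.6619 [441.7 220.9  69. ]
(300, 202) 1209.4495 [605.3 190.4 168.3]
(230, 190) 1567.9716 [7.042e+02 5.632e+02 3.000e-01]
(260, 170) 1347.7932 [662.4 382.4 171.9]
(227, 140) 1244.4688 [573.  425.2 298.6]
(320, 262) 1231.6338 [582.3 100.4  14.6]
(334, 316) 1045.2828 [428. -40.  38.]
(336, 230) 1267.2203 [675.2 110.3  65.1]
(187, 215) 1361.3253 [464.7 515.3  54.5]
(385, 240) 1007.2323 [556.1 -82.  209.8]
(338, 290) 1165.2563 [537.8  13.3  -1.5]
```

View pics/scene0z.png

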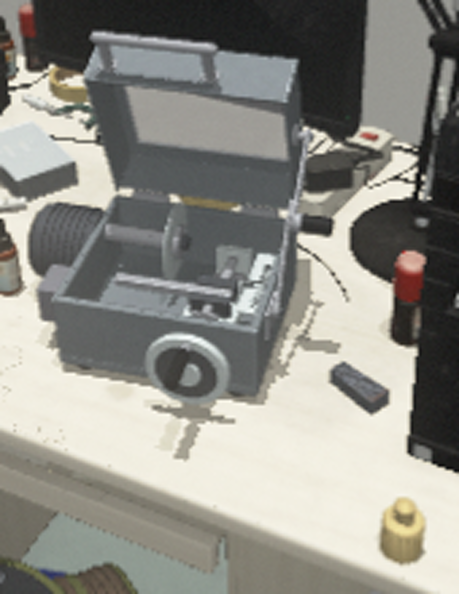

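View pics/side0z.png

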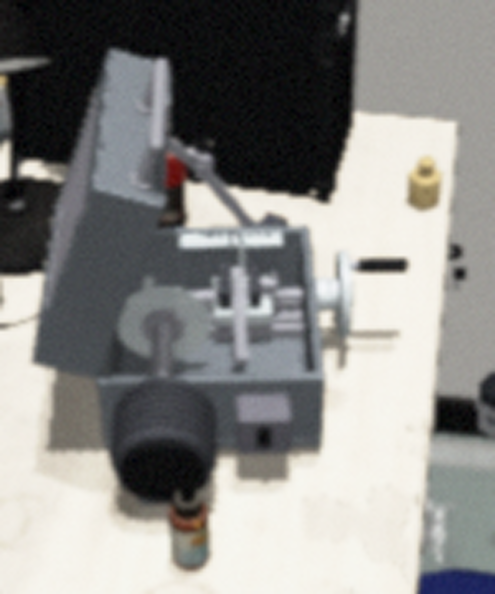

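Run:
```python
from h import *
def onz(n,uv,z):
    o,d=ray(n,[uv]); d=d[0]; return o+(z-o[2])/d[2]*d
def s2(u,v):return(185+u/2.7,120+v/2.7)
def d2(u,v):return(190+u/3.3,140+v/3.3)
P={'FLs':(onz('scene',s2(52,300),100),(-100,125)),'FRs':(onz('scene',s2(265,330),100),(-100,-95)),
'FLd':(onz('side',d2(325,374),100),(-100,125)),'BLd':(onz('side',d2(98,382),100),(100,125)),'FRd':(onz('side',d2(308,228),100),(-100,-95))}
for k,v in P.items(): print(k,v[0].round(1))
A=np.array([v[0][:2] for v in P.values()]);B=np.array([v[1] for v in P.values()],float)
a,b=A-A.mean(0),B-B.mean(0)
yaw=np.arctan2((b[:,0]*a[:,1]-b[:,1]*a[:,0]).sum(),(a*b).sum())
R=np.array([[np.cos(yaw),-np.sin(yaw)],[np.sin(yaw),np.cos(yaw)]]);t=A.mean(0)-R@B.mean(0)
print(yaw,t,(B@R.T+t-A).round(1))
def W(p): p=np.array(p,float);return np.r_[R@p[:2]+t,p[2]]
for k,p in dict(wheel=(-172,-30,62),handle=(38,45,335),stud=(6,-132,162),shut=(-142,45,122)).items():
    w=W(p);print(k,w.round(1),proj('scene',w).round(1),proj('side',w).round(1))
```

```text
FLs [407.2 372.5 100. ]
FRs [506.2 172.2 100. ]
FLd [410.3 378.8 100. ]
BLd [588.5 465.1 100. ]
FRd [497.6 190.8 100. ]
0.44770872705550596 [552.04901643 308.51588497] [[  0.6   5.4]
 [ -3.1   7.4]
 [ -2.5  -0.9]
 [ -0.4  -0.6]
 [  5.4 -11.3]]
wheel [410. 207.  62.] [[250.2 266.7]] [[306.5 227.5]]
handle [566.8 365.5 335. ] [[240.5 135.1]] [[238.2 170.9]]
stud [614.6 192.1 162. ] [[301.4 202.1]] [[250.5 186.1]]
shut [404.6 287.6 122. ] [[225.1 237.8]] [[301.  228.9]]
```

>>> jog_arm --deltas "-35 -28 -20 -0.1 94; -75 -60 -40 -0.25 94; -120 -95 -81 -0.4 94; -165 -130 -81 -0.55 94; -210 -166 -81 -0.7 94; -255 -204 -81 -0.79 94; -297 -238 -81 -0.79 94; -297 -238 -81 -0.79 94; -297 -238 -81 -0.79 94; -297 -238 -81 -0.79 94"

```text
clock: 1.35
eef_pos: [383.7, 195.7, 300.4]
eef_rot: [3.141, -0.0, -2.691]
wrist_force: [0.3, -0.1, 0.2]
finger_gap: 94.0
```

Run:
```python
from h import *
p,d,s=snap('wrist','w1'); print(s['clock'],s['eef_pos'],s['eef_rot'],s['joints'].round(2))
cv2.imwrite('pics/w1z.png',cv2.resize(p[:,:,::-1],None,fx=1.56,fy=1.56,interpolation=cv2.INTER_CUBIC))
```

```text
1.35 [383.65671216 195.74397767 300.3822567 ] [ 3.14144787e+00 -1.90995463e-04 -2.69070325e+00] [ 0.39 -0.03  1.7   0.    1.46 -1.64]
```

View pics/w1z.png

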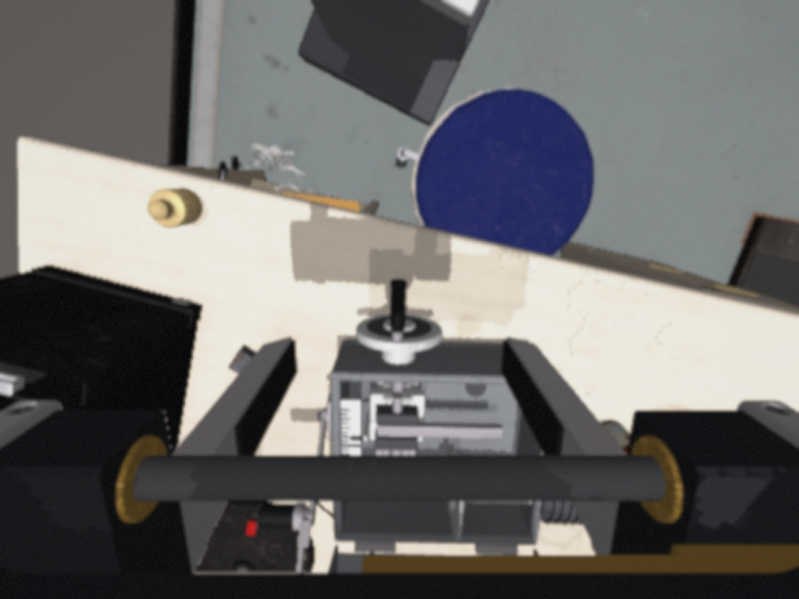

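```bash
cat >> h.py <<'E'
from scipy.spatial.transform import Rotation as Ro
def wcam(pos,rot):
    he=np.array(optics.get_calibration('wrist')['hand_eye']); T=np.eye(4)
    T[:3,:3]=Ro.from_euler('xyz',rot).as_matrix();T[:3,3]=pos
    return T@he
def wray(uv,pos,rot):
    c=optics.get_calibration('wrist');q=cv2.undistortPoints(np.array(uv,float).reshape(-1,1,2),np.array(c['intrinsics']),np.array(c['dist_coeffs'])).reshape(-1,2)
    T=wcam(pos,rot);return T[:3,3],np.c_[q,np.ones(len(q))]@T[:3,:3].T
def wonz(uv,z,pos,rot):
    o,d=wray(uv,pos,rot);return o+((z-o[2])/d[:,2])[:,None]*d
def wproj(X,pos,rot):
    c=optics.get_calibration('wrist');T=np.linalg.inv(wcam(pos,rot))
    return cv2.projectPoints(np.array(X,float).reshape(-1,1,3),cv2.Rodrigues(T[:3,:3])[0],T[:3,3],np.array(c['intrinsics']),np.array(c['dist_coeffs']))[0].reshape(-1,2)
def wpts(z):
    uu,vv=np.meshgrid(np.arange(512),np.arange(384))
    o,d=wray(np.c_[uu.ravel(),vv.ravel()],z['pos'],z['rot'])
    return (o+d*z['d'].reshape(-1,1)).reshape(384,512,3)
YAW=0.4477;ORG=np.array([552.05,308.5])
def setpose(y,o):
    global YAW,ORG;YAW=y;ORG=np.array(o)
def s2w(p):
    p=np.atleast_2d(np.array(p,float));c,s=np.cos(YAW),np.sin(YAW)
    return np.c_[p[:,:2]@np.array([[c,-s],[s,c]]).T+ORG,p[:,2]]
def w2s(p):
    p=np.atleast_2d(np.array(p,float));c,s=np.cos(YAW),np.sin(YAW)
    return np.c_[(p[:,:2]-ORG)@np.array([[c,-s],[s,c]]),p[:,2]]
E
python3 - <<'E'
from h import *
z=np.load('pics/w1.npz');W=wpts(z);S=w2s(W.reshape(-1,3)).reshape(384,512,3)
print('desk z',np.median(W[150:170,80:170,2][z['d'][150:170,80:170]>0]))
for uv in[(255,183),(255,190),(255,195),(255,204),(255,208),(230,212),(282,212),(255,228),(240,239),(255,239),(215,241),(215,270),(215,300),(218,350),(345,350)]:
    print(uv,S[uv[1],uv[0]].round(1))
# black grip
m=(z['p'].max(2)<45);m[:175]=0;m[205:]=0;m[:,:240]=0;m[:,270:]=0
q=S[m];print(m.sum(),np.percentile(q,[2,50,98],axis=0).round(1))
# stepping across rim
for v in (240,270,320):
    print(v,[(u,S[v,u].round(0).tolist()) for u in range(205,228,2)])
for u in (230,300):
    print(u,[(v,S[v,u].round(0).tolist()) for v in range(214,256,3)])
E
```

```text
desk z 0.5967365929528228
(255, 183) [-185.6  -29.2  103.1]
(255, 190) [-175.8  -29.1  103.9]
(255, 195) [-168.6  -29.1  104.1]
(255, 204) [-155.6  -29.1  104.8]
(255, 208) [-148.7  -29.   102.2]
(230, 212) [-132.9  -67.1   76.6]
(282, 212) [-130.8   12.8   70.2]
(255, 228) [-108.   -28.9   79.6]
(240, 239) [-98.  -51.2  97.2]
(255, 239) [-98.2 -28.9  97.3]
(215, 241) [-96.  -88.   99.9]
(215, 270) [-48.4 -89.5 101.7]
(215, 300) [-228.3  -40.2  400.6]
(218, 350) [ 207.9 -106.7    2.1]
(345, 350) [209.5 164.7  -0.3]
202 [[-189.2  -34.7  100. ]
 [-171.6  -29.1  103. ]
 [-154.9  -23.6  105. ]]
240 [(205, [-48.0, -123.0, 1.0]), (207, [-48.0, -119.0, 0.0]), (209, [-49.0, -115.0, 2.0]), (211, [-49.0, -111.0, 2.0]), (213, [-98.0, -91.0, 100.0]), (215, [-97.0, -88.0, 98.0]), (217, [-98.0, -85.0, 101.0]), (219, [-98.0, -82.0, 101.0]), (221, [-98.0, -79.0, 100.0]), (223, [-98.0, -76.0, 101.0]), (225, [-97.0, -73.0, 99.0]), (227, [-98.0, -70.0, 100.0])]
270 [(205, [14.0, -125.0, 3.0]), (207, [-45.0, -103.0, 97.0]), (209, [-43.0, -100.0, 93.0]), (211, [-44.0, -97.0, 95.0]), (213, [-47.0, -93.0, 
[... 705 characters left out ...]
, 39.0]), (226, [-99.0, -70.0, 51.0]), (229, [-99.0, -69.0, 64.0]), (232, [-99.0, -68.0, 75.0]), (235, [-100.0, -67.0, 88.0]), (238, [-100.0, -66.0, 97.0]), (241, [-97.0, -66.0, 102.0]), (244, [-92.0, -66.0, 101.0]), (247, [-47.0, -74.0, 25.0]), (250, [-42.0, -74.0, 27.0]), (253, [-35.0, -74.0, 26.0])]
300 [(214, [-101.0, 53.0, 1.0]), (217, [-96.0, 53.0, 2.0]), (220, [-97.0, 50.0, 19.0]), (223, [-97.0, 48.0, 34.0]), (226, [-96.0, 46.0, 45.0]), (229, [-97.0, 44.0, 58.0]), (232, [-97.0, 42.0, 71.0]), (235, [-97.0, 41.0, 81.0]), (238, [-97.0, 39.0, 92.0]), (241, [-96.0, 38.0, 99.0]), (244, [-92.0, 38.0, 101.0]), (247, [-49.0, 51.0, 29.0]), (250, [-42.0, 52.0, 27.0]), (253, [-36.0, 52.0, 27.0])]
```

Run:
```python
from h import *
import h
z=np.load('pics/w1.npz');W=wpts(z);S=w2s(W.reshape(-1,3)).reshape(384,512,3)
ok=z['d']>0
m=ok&(abs(S[...,0]+98)<6)&(S[...,2]>15)&(S[...,2]<90)&(S[...,1]>-90)&(S[...,1]<120)
m[236:]=0
q=W[m][:,:2]
vx,vy,x0,y0=cv2.fitLine(q.astype(np.float32),cv2.DIST_HUBER,0,.01,.01).ravel()
if vy<0: vx,vy=-vx,-vy
yaw=np.arctan2(-vx,vy);print('yaw',yaw,len(q))
# right rim edge: world pts z 95..104 
m=ok&(S[...,2]>96)&(S[...,2]<104)&(S[...,0]>-92)&(S[...,0]<-40)&(S[...,1]<-70)
n=np.array([np.cos(yaw),np.sin(yaw)])
print('n.front',np.median(q@n)+100, 'resid',np.std(q@n))
l=np.array([-np.sin(yaw),np.cos(yaw)])
r=np.sort(W[m][:,:2]@l);print('rim',len(r),r[:5],r[-5:], )
# grip & wheel along l
g=ok&(z['p'].max(2)<45);g[:175]=0;g[205:]=0;g[:,:240]=0;g[:,270:]=0
print('grip l',np.percentile(W[g][:,:2]@l,[1,50,99]),'n',np.percentile(W[g][:,:2]@n,[1,99]),W[g][:,2].max())
w=ok&(S[...,0]>-145)&(S[...,0]<-122)&(S[...,2]>20)
w[:,:225]=0
a=W[w][:,:2]@l;hh=W[w][:,2]
print('wheel l',np.percentile(a,[.5,99.5]),a.min(),a.max(),'z',hh.min(),hh.max())
print('tub L edge?',)
```

```text
yaw 0.4259861 1383
n.front 632.2634609326884 resid 0.7251663845521158
rim 460 [-219.68463632 -218.94653313 -218.59000706 -218.55878172 -218.37387652] [-19.49883333 -18.32365365 -18.24160277 -18.18948926 -18.16445839]
grip l [14.02852934 19.69915265 26.00384406] n [441.64098279 476.38735373] 105.49485509971583
wheel l [-20.31931417  63.34969941] -21.24973504569196 64.59257083047042 z 24.357900192925968 107.88678823381531
tub L edge?
```

```bash
sed -i 's/^YAW=.*/YAW=0.426;ORG=np.array([554.4,308.3])/' h.py
python3 - <<'E'
from h import *
p=cv2.imread('pics/w1.png')[225:300,205:285]
cv2.imwrite('pics/w1c.png',cv2.resize(p,None,fx=8,fy=8,interpolation=cv2.INTER_CUBIC))
for k,q in dict(wheel=(-172,-30,62),gripc=(-167,-32,96),handle=(38,45,335),stud=(6,-132,162)).items():
    w=s2w(q)[0];print(k,w.round(1),proj('scene',w).round(1),proj('side',w).round(1))
E
```

```text
wheel [410.2 209.9  62. ] [[249.4 266.2]] [[306.1 228.1]]
gripc [415.5 210.2  96. ] [[250.2 255.4]] [[305.1 219.6]]
handle [570.4 365.  335. ] [[241.5 134.7]] [[237.1 170.5]]
stud [614.4 190.6 162. ] [[301.8 202.3]] [[250.7 185.8]]
```

View pics/w1c.png

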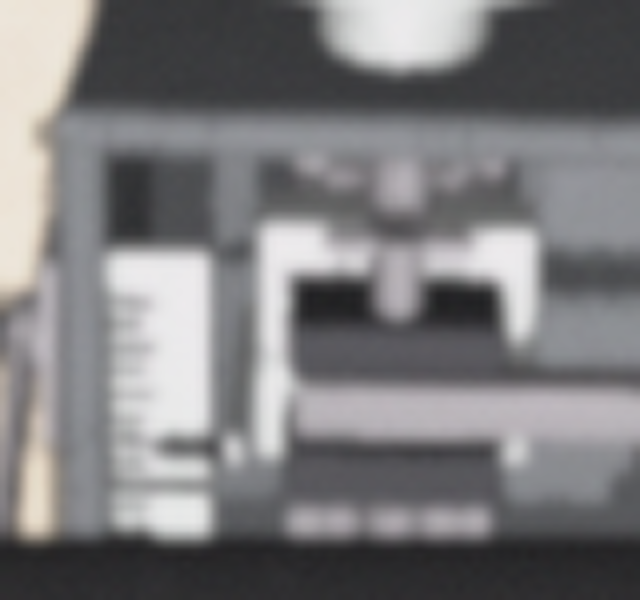

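```bash
cat >> h.py <<'E'
def delta(target,yaw=None):
    """world target TCP -> tool-axes shift (from measured pose) and twist"""
    s=manip.read_state();R=Ro.from_euler('xyz',s['eef_rot']).as_matrix()
    d=R.T@(np.array(target)-s['eef_pos']); tw=0 if yaw is None else -((yaw-s['eef_rot'][2]+np.pi)%(2*np.pi)-np.pi)
    return d.round(1),round(tw,3)
E
python3 -c "
from h import *
t=s2w((-176,-31.8,91))[0];print(t,delta(t,YAW+np.pi))"
```

```text
[407.27059695 206.61333048  91.        ] (array([-26. ,  -0.5, 209.4]), np.float64(0.025))
```

>>> jog_arm --deltas "-20 0 20 0.025 94; -26 -0.5 70 0.025 94; -26 -0.5 125 0.025 60; -26 -0.5 175 0.025 45; -26 -0.5 200 0.025 45; -26 -0.5 209.4 0.025 45; -26 -0.5 209.4 0.025 45; -26 -0.5 209.4 0.025 45; -26 -0.5 209.4 0.025 45; -26 -0.5 209.4 0.025 45" --squeeze 12

```text
clock: 2.65
eef_pos: [408.0, 205.7, 91.5]
eef_rot: [-3.142, 0.001, -2.717]
wrist_force: [0.3, 0.9, 0.6]
finger_gap: 45.2
```

Run:
```python
from h import *
p,d,s=snap('wrist','w2'); print(s['clock'],s['eef_pos'],s['eef_rot'],s['finger_gap'],s['wrist_force'].round(1))
cv2.imwrite('pics/w2z.png',cv2.resize(p[:,:,::-1],None,fx=1.56,fy=1.56,interpolation=cv2.INTER_CUBIC))
```

```text
2.65 [408.02973295 205.68246846  91.524153  ] [-3.14155871e+00  8.63245739e-04 -2.71740943e+00] 45.182223401589205 [0.3 0.9 0.6]
```

View pics/w2z.png

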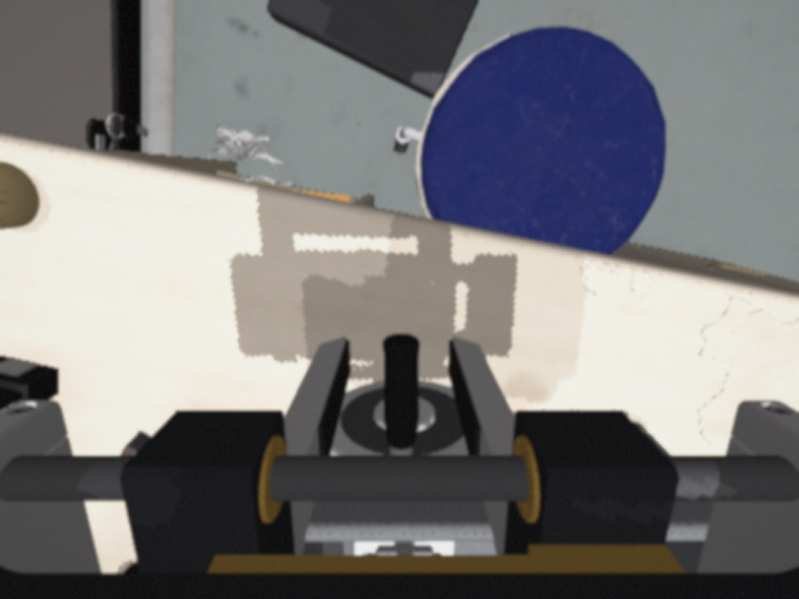

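>>> jog_arm --deltas "0 0 0 0 30; 0 0 0 0 20; 0 0 0 0 12; 0 0 0 0 12; 0 0 0 0 12; 0 0 0 0 12; 0 0 0 0 12; 0 0 0 0 12; 0 0 0 0 12; 0 0 0 0 12" --squeeze 12

```text
clock: 3.95
eef_pos: [407.8, 205.6, 91.0]
eef_rot: [-3.142, -0.0, -2.717]
wrist_force: [-0.4, 0.1, -0.2]
finger_gap: 13.7
```

>>> jog_arm --deltas "0 -10.3 2.6 0 12; 0 -19.3 8.2 0 12; 0 -26.2 16.4 0 12; 0 -30.2 26.2 0 12; 0 -30.9 36.8 0 12; 0 -28.3 47.2 0 12; 0 -22.7 56.2 0 12; 0 -14.5 63 0 12; 0 -4.7 67 0 12; 0 5.9 67.7 0 12"

```text
clock: 5.2
eef_pos: [405.0, 211.8, 23.2]
eef_rot: [-3.142, -0.0, -2.717]
wrist_force: [1.1, -1.3, 3.6]
finger_gap: 14.0
```

Run:
```python
from h import *
s=manip.read_state();print(s['eef_pos'],w2s(s['eef_pos']).round(1),s['finger_gap'],s['wrist_force'],s['moment'])
```

```text
[405.04265131 211.75200765  23.20402182] [[-175.9  -26.2   23.2]] 14.029499515658209 [ 1.13649366 -1.30054705  3.64109371] [-0.31378617 -0.34316067 -0.0419553 ]
```

>>> jog_arm --deltas "0 10 -2.5 0 12; 0 18.9 -7.8 0 12; 0 25.7 -15.6 0 12; 0 29.9 -25.1 0 12; 0 31 -35.4 0 12; 0 29 -45.5 0 12; 0 24 -54.6 0 12; 0 16.5 -61.7 0 12; 0 7.3 -66.3 0 12; 0 -3 -67.9 0 12"

```text
clock: 6.45
eef_pos: [406.6, 208.1, 91.5]
eef_rot: [3.141, -0.0, -2.717]
wrist_force: [0.9, 3.5, -8.3]
finger_gap: 13.9
```

>>> jog_arm --deltas "0 0 0 0 14; 0 0 0 0 25; 0 0 0 0 40; 0 0 0 0 40; 0 0 -30 0 50; 0 0 -80 0 60; 0 0 -140 0 70; 0 0 -195 0 94; 0 0 -225 0 94; 0 0 -225 0 94"

```text
clock: 7.7
eef_pos: [407.0, 208.5, 318.0]
eef_rot: [-3.141, 0.004, -2.717]
wrist_force: [-0.1, 0.9, -0.4]
finger_gap: 93.3
```

>>> jog_arm --deltas "-25 -10 0 0 94; -50 -25 0 0 94; -60 -35 0 0 94; -60 -35 0 0 94; -60 -35 0 0 94; -60 -35 0 0 94; -60 -35 0 0 94; -60 -35 0 0 94; -60 -35 0 0 94; -60 -35 0 0 94"

```text
clock: 8.95
eef_pos: [475.7, 201.1, 316.3]
eef_rot: [3.142, 0.0, -2.717]
wrist_force: [-0.0, 0.3, -0.1]
finger_gap: 94.0
```

Run:
```python
from h import *
p,d,s=snap('wrist','w3'); print(s['clock'],s['eef_pos'],s['eef_rot'])
cv2.imwrite('pics/w3z.png',cv2.resize(p[:,:,::-1],None,fx=1.56,fy=1.56,interpolation=cv2.INTER_CUBIC))
uv=wproj(s2w([(-20,-75,100)]),s['eef_pos'],s['eef_rot'])[0].astype(int);print(uv)
q=p[uv[1]-40:uv[1]+35,uv[0]-40:uv[0]+50,::-1]
cv2.imwrite('pics/w3c.png',cv2.resize(q,None,fx=8,fy=8,interpolation=cv2.INTER_CUBIC))
```

```text
8.95 [475.72751561 201.06071635 316.25128846] [ 3.14158996e+00  1.46181753e-05 -2.71743288e+00]
[248 231]
```

View pics/w3z.png

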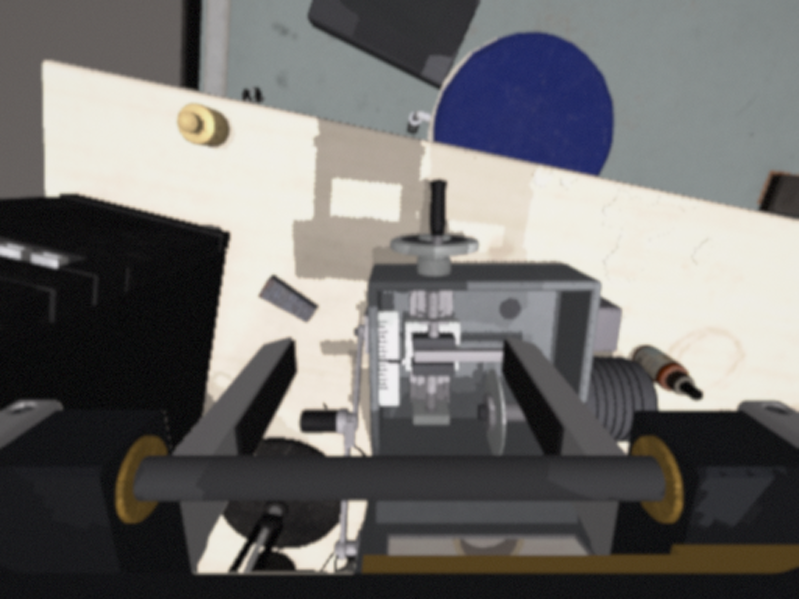

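View pics/w3c.png

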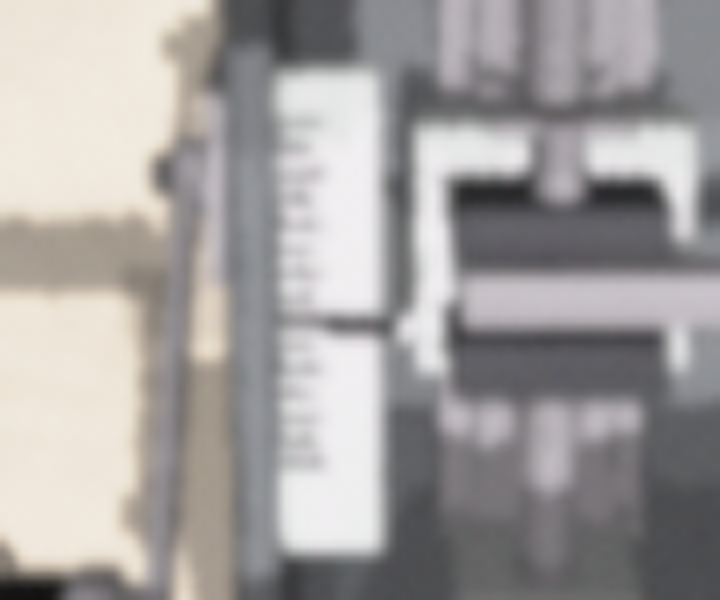

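Run:
```python
from h import *
z=np.load('pics/w3.npz');W=wpts(z);S=w2s(W.reshape(-1,3)).reshape(384,512,3);ok=z['d']>0
g=ok&(z['p'].max(2)<50)&(S[...,2]>70)&(S[...,2]<115)&(S[...,0]>-196)&(S[...,0]<-145)&(abs(S[...,1]+30)<40)
q=S[g];print(g.sum(),np.percentile(q,[2,50,98],axis=0).round(1))
w=ok&(S[...,0]>-142)&(S[...,0]<-118)&(S[...,2]>20)&(abs(S[...,1]+30)<60)
q=S[w];print(q.min(0),q.max(0)); qq=q[q[:,2]>20];
h=ok&(S[...,0]>-122)&(S[...,0]<-104)&(S[...,2]>65)&(abs(S[...,1]+30)<40);q=S[h];print('hub',h.sum(),np.percentile(q,[1,50,99],axis=0).round(1))
p=z['p'].astype(int).sum(2)
print(p[222:242,222:256]//3)
```

```text
245 [[-188.5  -36.4  100.3]
 [-166.   -31.4  103. ]
 [-145.6  -26.4  104.8]]
[-141.99913959  -89.98652277   25.30286516] [-118.0015326    12.02498807  438.60130805]
hub 2143 [[-121.9  -42.8   71.2]
 [-115.   -17.6  371.4]
 [-105.   -15.9  411.8]]
[[151 152 150 151 153 152 153 150 140 135 156 185 192 176 140 130 138 146
  144 136 149 186 203 206 216 228 236 239 240 239 239 239 230 195]
 [153 149 146 147 148 148 149 146 139 134 162 190 192 173 139 126 134 143
  144 136 155 198 215 212 221 229 235 239 239 240 239 239 230 197]
 [152 145 138 137 138 138 139 142 137 132 162 187 187 171 140 125 133 143
  143 138 152 192 207 201 210 222 230 237 239 239 239 239 229 196]
 [150 140 132 130 130 128 128 138 136 135 164 188 186 171 140 127 136 144
  145 136 148 185 201 198 200 214 227 236 239 239 240 238 230 196]
 [160 146 132 130 128 124 126 136 135 135 166 190 193 177 148 133 138 146
  145 139 155 199 218 217 215 224 233 238 240 239 239 238 229 196]
 [187 169 149 138 130 125 128 138 134 135 170 197 202 188 157 136 139 147
  146 138 152 193 212 209 209 225 236 238 239 239 239 238 230 196]
 [215 1
[... 1267 characters left out ...]
 226 216 187 156 145 145 137 122 124 143 152 153 147 134 130 135 146
  146 135 138 170 193 200 199 209 225 236 239 239 239 239 229 195]
 [229 226 215 183 152 140 142 136 120 123 141 149 150 144 132 128 133 145
  146 138 151 188 207 216 222 227 233 237 239 240 240 238 230 197]
 [228 227 216 183 153 142 141 135 117 123 140 150 151 144 134 131 136 145
  147 139 150 182 196 210 221 230 236 239 240 239 239 238 230 197]
 [228 227 218 191 159 145 145 135 117 125 142 150 150 146 134 131 139 148
  148 138 146 177 193 204 216 227 236 239 239 239 239 238 230 197]
 [228 226 219 195 163 149 147 137 119 126 143 149 150 146 133 132 140 149
  148 140 155 195 217 220 224 230 235 239 239 239 239 238 230 194]]
```

Run:
```python
from h import *
z=np.load('pics/w3.npz');W=wpts(z);S=w2s(W.reshape(-1,3)).reshape(384,512,3);ok=z['d']>0
g=ok&(z['p'].max(2)<60)&(S[...,2]>145)&(S[...,2]<185)&(abs(S[...,0]-6)<30)&(S[...,1]>-160)&(S[...,1]<-112)
q=S[g];print(g.sum(),np.percentile(q,[2,50,98],axis=0).round(1)); v,u=np.where(g);print(u.min(),u.max(),v.min(),v.max())
s0=np.load('pics/scene0.npz');uu,vv=np.meshgrid(np.arange(512),np.arange(384))
W=world('scene',np.c_[uu.ravel(),vv.ravel()],s0['d'].ravel());S=w2s(W).reshape(384,512,3)
m=(S[...,0]>-140)&(S[...,0]<130)&(S[...,1]<-60)&(S[...,1]>-245)&(S[...,2]>110)&(S[...,2]<500)&(s0['d']>0)
v,u=np.where(m)
for a in range(-140,130,30):
  k=m&(S[...,0]>a)&(S[...,0]<=a+30)
  if k.sum():print(a,k.sum(),S[k].min(0).round(),S[k].max(0).round())
m&=(s0['p'].max(2)<60)
g=m&(abs(S[...,2]-162)<25)&(abs(S[...,0]-6)<30);print('stud scene',np.percentile(S[g],[2,50,98],axis=0).round(1))
print(w2s(manip.read_state()['eef_pos']))
t=s2w((-40,-134,316))[0];print(delta(t,YAW+np.radians(215)))
# tower edge
for v in(200,230,260): 
  print([ (u,W.reshape(384,512,3)[v,u].round().tolist()) for u in range(338,356,4)])
```

```text
250 [[  -3.  -144.8  164. ]
 [   1.4 -131.9  170.7]
 [   8.7 -118.9  173.6]]
194 215 264 275
-50 16 [ -38. -105.  110.] [ -21. -100.  138.]
-20 160 [ -20. -148.  121.] [   9. -100.  182.]
10 79 [  10. -142.  167.] [ 40. -60. 295.]
40 223 [  40. -113.  180.] [ 70. -60. 303.]
70 182 [  70. -245.  135.] [100. -62. 433.]
100 112 [ 100. -242.  110.] [130. -60. 410.]
stud scene [[  -6.3 -148.   157.9]
 [  -2.9 -134.4  164.4]
 [   6.4 -120.   169.9]]
[[-115.94500912  -65.15862546  316.24743868]]
(array([-76.1, -68.7,   0.2]), np.float64(-0.613))
[(338, [846.0, 207.0, 33.0]), (342, [835.0, 186.0, 48.0]), (346, [535.0, 15.0, 291.0]), (350, [535.0, 5.0, 296.0]), (354, [538.0, -3.0, 297.0])]
[(338, [680.0, 106.0, 64.0]), (342, [533.0, 17.0, 204.0]), (346, [536.0, 7.0, 207.0]), (350, [540.0, -1.0, 208.0]), (354, [541.0, -10.0, 213.0])]
[(338, [535.0, 20.0, 104.0]), (342, [540.0, 12.0, 105.0]), (346, [541.0, 1.0, 110.0]), (350, [542.0, -9.0, 116.0]), (354, [543.0, -19.0, 120.0])]
```

Run:
```python
from h import *
s0=np.load('pics/scene0.npz');uu,vv=np.meshgrid(np.arange(512),np.arange(384))
W=world('scene',np.c_[uu.ravel(),vv.ravel()],s0['d'].ravel());S=w2s(W).reshape(384,512,3)
m=(S[...,0]>60)&(S[...,0]<180)&(S[...,1]<-115)&(S[...,1]>-260)&(S[...,2]>110)&(S[...,2]<500)&(s0['d']>0)
v,u=np.where(m)
for a in range(0,len(v),max(1,len(v)//40)): print(u[a],v[a],S[v[a],u[a]].round())
```

```text
361 98 [ 118. -256.  433.]
361 100 [ 109. -257.  432.]
356 102 [  97. -245.  430.]
360 103 [  90. -256.  432.]
356 105 [ 100. -246.  421.]
360 106 [  87. -257.  425.]
355 108 [  97. -244.  414.]
358 109 [  92. -252.  414.]
354 111 [  99. -243.  405.]
358 112 [  91. -253.  406.]
355 114 [  96. -246.  398.]
358 115 [  92. -254.  398.]
310 117 [ 178. -117.  340.]
353 118 [  99. -242.  385.]
354 119 [  97. -245.  383.]
356 120 [  91. -250.  384.]
357 121 [  91. -253.  381.]
359 122 [  90. -259.  380.]
309 124 [ 167. -116.  323.]
312 125 [ 173. -124.  318.]
310 127 [ 170. -119.  313.]
311 129 [ 173. -122.  305.]
310 131 [ 165. -121.  303.]
348 132 [ 179. -227.  304.]
348 133 [ 176. -228.  303.]
308 134 [ 155. -117.  297.]
350 134 [ 176. -234.  300.]
310 135 [ 167. -121.  289.]
350 135 [ 170. -234.  300.]
310 136 [ 166. -121.  286.]
351 136 [ 168. -237.  298.]
310 137 [ 172. -120.  280.]
351 137 [ 165. -238.  297.]
310 138 [ 172. -120.  276.]
353 138 [ 168. -244.  293.]
312 139 [ 179. -125.  270.]
355 139 [ 164. -250.  292.]
348 140 [ 172. -230.  283.]
346 141 [ 178. -224.  276.]
357 141 [ 172. -255.  282.]
355 145 [ 178. -251.  266.]
```

>>> jog_arm --deltas "-20 -20 0 -0.17 40; -40 -40 0 -0.34 10; -60 -60 0 -0.5 0; -76 -69 0 -0.613 0; -76 -69 20 -0.613 0; -76 -69 60 -0.613 0; -76 -69 100 -0.613 0; -76 -69 135 -0.613 0; -76 -69 152 -0.613 0; -76 -69 152 -0.613 0"

```text
clock: 10.25
eef_pos: [573.3, 169.4, 163.9]
eef_rot: [3.141, -0.001, -2.104]
wrist_force: [-1.0, -0.1, -0.4]
finger_gap: 0.6
```

Run:
```python
from h import *
p,d,s=snap('wrist','w4'); print(s['clock'],s['eef_pos'],s['eef_rot'],w2s(s['eef_pos']),s['joints'].round(2),s['finger_gap'],s['wrist_force'])
for n in [-30,-17,0,11]: pass
for q in [(-17,-134,164),(11,-134,138)]: print(delta(s2w(q)[0],YAW+np.radians(215)))
cv2.imwrite('pics/w4z.png',cv2.resize(p[:,:,::-1],None,fx=1.56,fy=1.56,interpolation=cv2.INTER_CUBIC))
p,d,s=snap('scene','s4')
cv2.imwrite('pics/s4z.png',cv2.resize(p[60:300,150:400,::-1],None,fx=2.4,fy=2.4,interpolation=cv2.INTER_CUBIC))
```

```text
10.25 [573.27673302 169.44265137 163.86705441] [ 3.14072767e+00 -8.47463857e-04 -2.10431981e+00] [[ -40.19060324 -134.2475688   163.86705441]] [ 0.23  0.45  1.44 -0.    1.25 -2.38] 0.5524325896289932 [-0.99865152 -0.11071776 -0.37247611]
(array([-18.8, -12.7,   1.1]), np.float64(0.0))
(array([-41.7, -28.8,  27.1]), np.float64(0.0))
```

View pics/w4z.png

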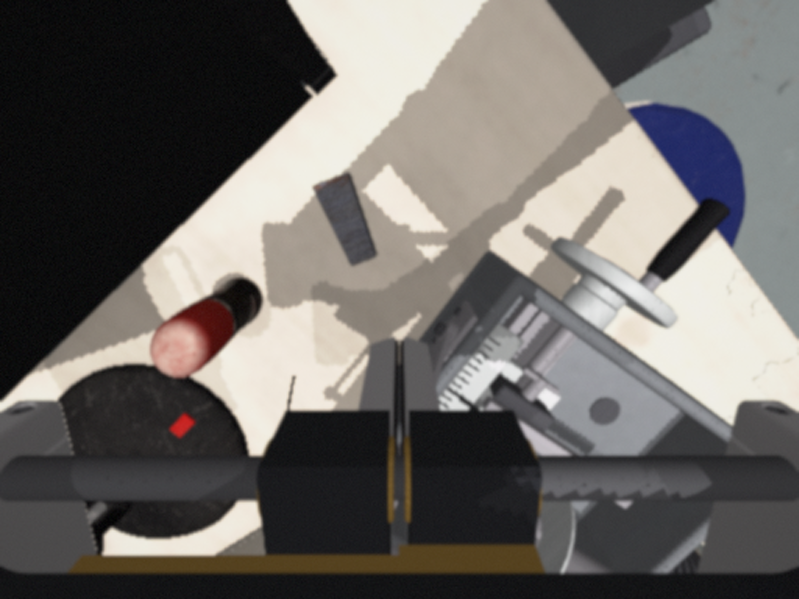

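View pics/s4z.png

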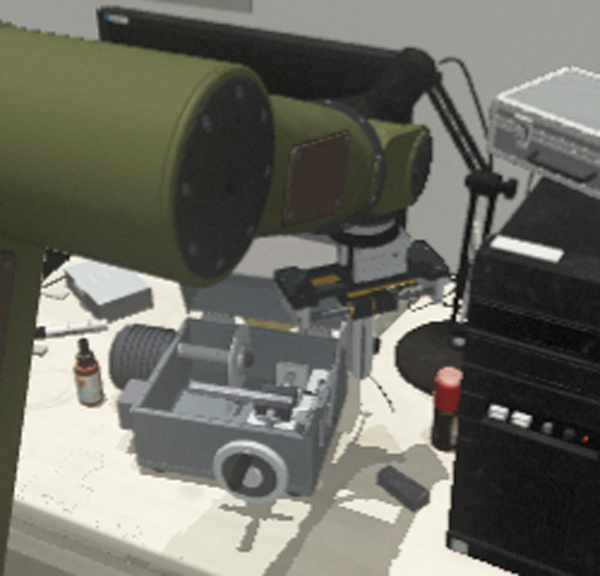

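>>> jog_arm --deltas "-10 -7 0 0 0; -18.8 -12.7 1 0 0; -22 -15 3 0 0; -24.9 -17 5 0 0; -28 -19 9 0 0; -30.7 -21 12 0 0; -36 -25 19 0 0; -39 -27 23 0 0; -41.8 -29 26 0 0; -41.8 -29 26 0 0"

```text
clock: 11.6
eef_pos: [619.4, 190.6, 137.3]
eef_rot: [3.141, -0.001, -2.104]
wrist_force: [-2.4, -1.2, -1.8]
finger_gap: 0.6
```

Run:
```python
from h import *
s=manip.read_state();print(s['clock'],w2s(s['eef_pos']),s['wrist_force'])
p,d,s=snap('scene','s5')
cv2.imwrite('pics/s5z.png',cv2.resize(p[90:270,200:380,::-1],None,fx=3.2,fy=3.2,interpolation=cv2.INTER_CUBIC))
p,d,s=snap('side','d5')
cv2.imwrite('pics/d5z.png',cv2.resize(p[120:300,180:340,::-1],None,fx=3.2,fy=3.2,interpolation=cv2.INTER_CUBIC))
```

```text
11.6 [[  10.55926205 -134.01735489  137.34761883]] [-2.41826293 -1.21195616 -1.8042288 ]
```

View pics/s5z.png

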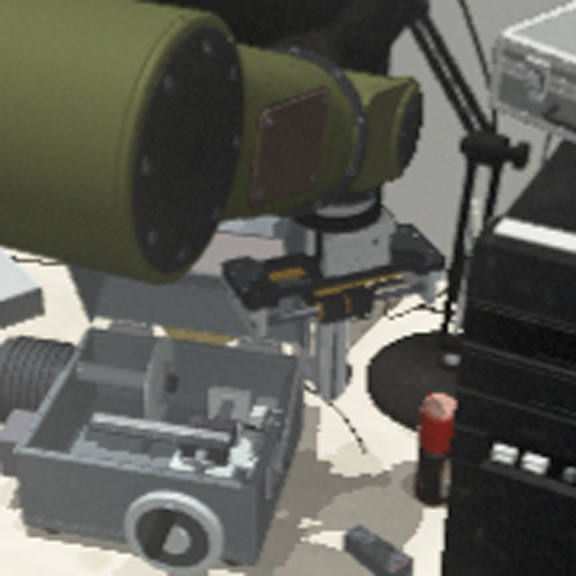

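View pics/d5z.png

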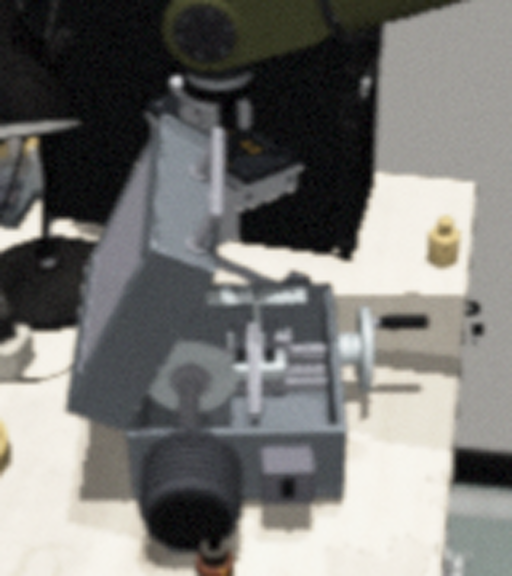

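>>> jog_arm --deltas "20 14 0 0 0; 41 28 -10 0 0; 41 28 -50 0 0; 41 28 -100 0 0; 41 28 -150 0.1 0; 60 60 -178 0.25 0; 90 80 -178 0.4 40; 110 115 -178 0.55 40; 123 145 -178 0.613 40; 123 145 -178 0.613 40"

```text
clock: 12.95
eef_pos: [431.4, 158.9, 317.6]
eef_rot: [-3.141, 0.004, -2.717]
wrist_force: [0.0, 0.2, 0.0]
finger_gap: 36.9
```

Run:
```python
from h import *
p,d,s=snap('wrist','w6'); print(s['clock'],s['eef_pos'],s['eef_rot'],w2s(s['eef_pos']))
cv2.imwrite('pics/w6z.png',cv2.resize(p[:,:,::-1],None,fx=1.56,fy=1.56,interpolation=cv2.INTER_CUBIC))
z=np.load('pics/w6.npz');W=wpts(z);S=w2s(W.reshape(-1,3)).reshape(384,512,3);ok=z['d']>0
g=ok&(z['p'].max(2)<60)&(S[...,2]>115)&(S[...,2]<185)&(abs(S[...,0]-20)<50)&(S[...,1]>-160)&(S[...,1]<-112)
q=S[g];print(g.sum(),np.percentile(q,[2,50,98],axis=0).round(1)); v,u=np.where(g);print(u.min(),u.max(),v.min(),v.max())
```

```text
12.95 [431.38825525 158.88180521 317.6037672 ] [-3.14117499  0.00356755 -2.71687109] [[-173.76200957  -85.23174474  317.6037672 ]]Traceback (most recent call last):
  File "<stdin>", line 6, in <module>
    return _quantile_unchecked(
        a, q, axis, out, overwrite_input, method, keepdims, weights)
    return _ureduce(a,
                    func=_quantile_ureduce_func,
    ...<5 lines>...
                    overwrite_input=overwrite_input,
                    method=method)
    r = func(a, **kwargs)
    result = _quantile(arr,
                       quantiles=q,
    ...<2 lines>...
                       out=out,
                       weights=wgt)
    slices_having_nans = np.isnan(arr[-1, ...])
                                  ~~~^^^^^^^^^
IndexError: index -1 is out of bounds for axis 0 with size 0
```

View pics/w6z.png

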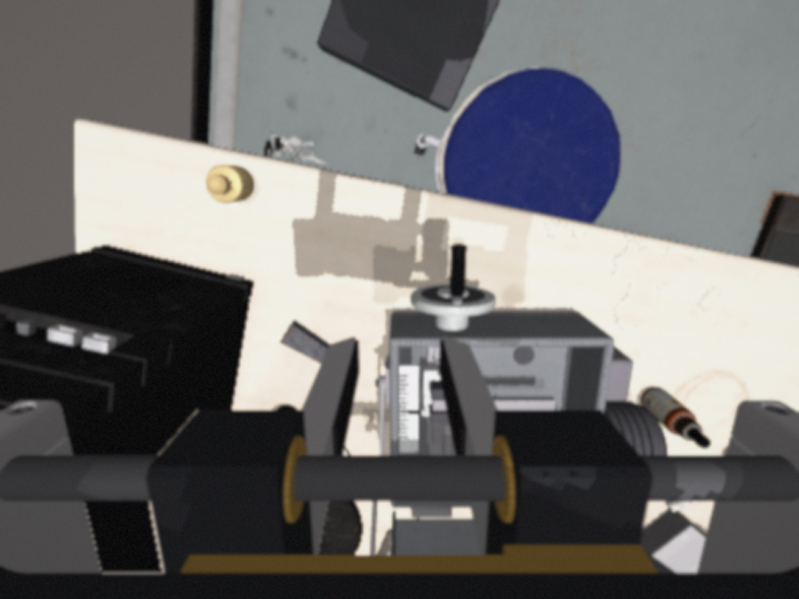

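>>> jog_arm --deltas "0 0 -50 0.18 40; -20 20 -102 0.36 50; -40 50 -102 0.54 60; -70 80 -102 0.72 60; -100 105 -102 0.9 60; -120 130 -102 1.08 60; -134 130 -102 1.26 60; -134 130 -102 1.44 60; -134 130 -102 1.571 60; -134 130 -102 1.571 60"

```text
clock: 14.25
eef_pos: [501.7, 332.3, 417.8]
eef_rot: [3.141, -0.0, 1.996]
wrist_force: [0.1, -0.6, 1.4]
finger_gap: 59.9
```

Run:
```python
from h import *
p,d,s=snap('wrist','w7'); print(s['clock'],s['eef_pos'],s['eef_rot'],w2s(s['eef_pos']),s['joints'].round(2))
cv2.imwrite('pics/w7z.png',cv2.resize(p[:,:,::-1],None,fx=1.56,fy=1.56,interpolation=cv2.INTER_CUBIC))
p,d,s=snap('scene','s7')
cv2.imwrite('pics/s7z.png',cv2.resize(p[60:280,180:380,::-1],None,fx=2.7,fy=2.7,interpolation=cv2.INTER_CUBIC))
```

```text
14.25 [501.69104172 332.26925878 417.84524965] [ 3.14146095e+00 -1.51213132e-06  1.99602673e+00] [[-38.09329006  43.60803712 417.84524965]] [ 0.52  0.37  0.98 -0.    1.79  0.1 ]
```

View pics/w7z.png

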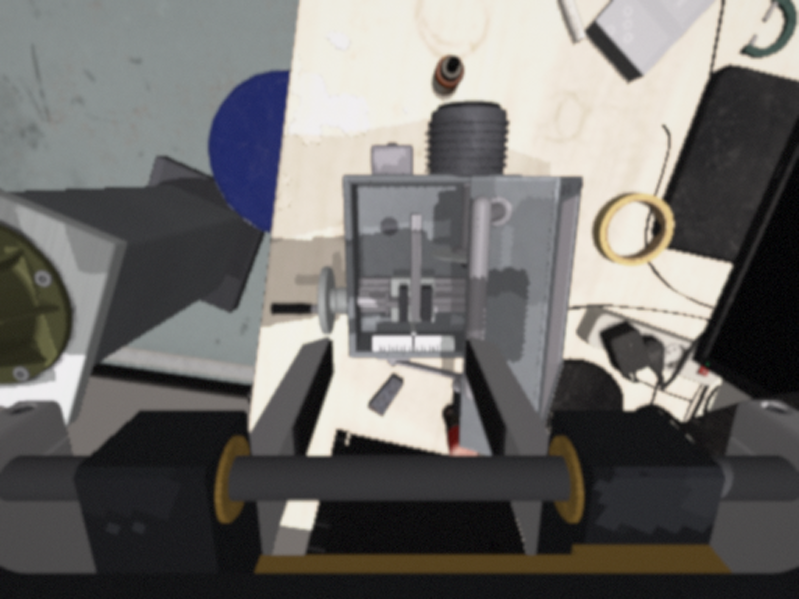

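View pics/s7z.png

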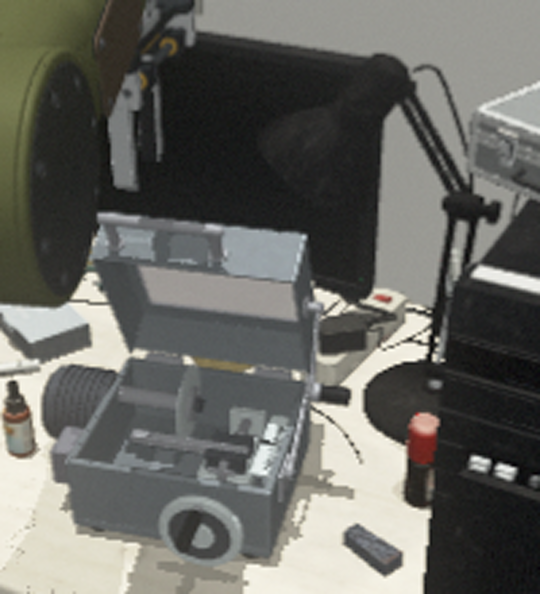

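Run:
```python
from h import *
for q in [(6,-132,162),(20,-132,151),(27,-132,144),(33,-132,136)]: print(q,proj('scene',s2w(q)).round(1))
uu,vv=np.meshgrid(np.arange(512),np.arange(384))
for t in('scene0','s7'):
    s0=np.load(f'pics/{t}.npz')
    S=w2s(world('scene',np.c_[uu.ravel(),vv.ravel()],s0['d'].ravel())).reshape(384,512,3)
    m=(s0['d']>0)&(s0['p'].max(2)<60)&(abs(S[...,2]-145)<40)&(abs(S[...,0]-15)<40)&(S[...,1]<-113)&(S[...,1]>-155)
    q=S[m];print(t,m.sum(),np.percentile(q,[2,50,98],axis=0).round(1))
    # handle bar: highest grey pts
    m=(s0['d']>0)&(S[...,1]>0)&(S[...,1]<90)&(S[...,0]>20)&(S[...,0]<60)&(S[...,2]>322)&(S[...,2]<350);q=S[m]
    if len(q):print('bar',len(q),np.percentile(q,[2,50,98],axis=0).round(1))
    # hood side profile: right side wall y<-85
    m=(s0['d']>0)&(S[...,1]>-100)&(S[...,1]<120)&(S[...,0]>20)&(S[...,0]<200)&(S[...,2]>250)&(S[...,2]<345);q=S[m]
    print('hood',np.percentile(q,[1,99],axis=0).round(1))
    for a in range(20,140,15):
        k=q[(q[:,0]>a)&(q[:,0]<=a+15)]
        if len(k):print(a,len(k),k[:,2].min().round(),np.percentile(k[:,2],95).round())
```

```text
(6, -132, 162) [[301.8 202.3]]
(20, -132, 151) [[302.7 202.7]]
(27, -132, 144) [[303.1 203.3]]
(33, -132, 136) [[303.4 204.4]]
scene0 43 [[  -6.3 -148.   157.9]
 [  -2.9 -134.4  164.4]
 [   6.4 -120.   169.9]]
bar 143 [[ 27.    1.6 328.3]
 [ 31.6  43.  335.6]
 [ 38.1  88.3 340. ]]
hood [[ 27.6 -98.1 260. ]
 [165.9 117.2 343.4]]
20 351 276.0 339.0
35 439 252.0 336.0
50 298 252.0 300.0
65 266 253.0 304.0
80 63 251.0 307.0
95 6 254.0 275.0
125 49 298.0 323.0
s7 36 [[  21.8 -146.8  129.2]
 [  25.2 -132.3  134. ]
 [  34.1 -120.4  141.6]]
hood [[ 20.4 -98.5 256.6]
 [166.5 117.8 344.4]]
20 378 251.0 292.0
35 314 251.0 298.0
50 150 251.0 304.0
65 14 254.0 296.0
80 3 253.0 258.0
125 52 293.0 326.0
```

Run:
```python
from h import *
uu,vv=np.meshgrid(np.arange(512),np.arange(384))
s0=np.load('pics/s7.npz')
S=w2s(world('scene',np.c_[uu.ravel(),vv.ravel()],s0['d'].ravel())).reshape(384,512,3)
m=(s0['d']>0)&(S[...,1]>0)&(S[...,1]<90)&(S[...,0]>-20)&(S[...,0]<70)&(S[...,2]>312)&(S[...,2]<350);q=S[m]
print('bar',len(q),np.percentile(q,[2,50,98],axis=0).round(1))
d=s0['d'][138:160,218:270];print(S[140:152:2,228:262:6].round(0).tolist())
```

```text
bar 144 [[  0.5   3.  319.8]
 [  5.2  45.5 327.2]
 [ 11.6  87.5 331.2]]
[[[10.0, 74.0, 330.0], [62.0, 77.0, 303.0], [421.0, 185.0, 107.0], [420.0, 161.0, 111.0], [412.0, 135.0, 118.0], [405.0, 109.0, 125.0]], [[8.0, 74.0, 325.0], [2.0, 55.0, 330.0], [8.0, 40.0, 329.0], [10.0, 24.0, 329.0], [63.0, 24.0, 302.0], [403.0, 109.0, 117.0]], [[4.0, 73.0, 321.0], [6.0, 57.0, 322.0], [7.0, 40.0, 323.0], [1.0, 21.0, 329.0], [4.0, 5.0, 329.0], [7.0, -10.0, 329.0]], [[42.0, 88.0, 293.0], [42.0, 70.0, 295.0], [47.0, 54.0, 295.0], [5.0, 23.0, 320.0], [-0.0, 4.0, 325.0], [6.0, -10.0, 324.0]], [[34.0, 85.0, 291.0], [37.0, 69.0, 292.0], [41.0, 53.0, 291.0], [42.0, 35.0, 293.0], [41.0, 18.0, 296.0], [6.0, -10.0, 318.0]], [[31.0, 85.0, 287.0], [31.0, 67.0, 288.0], [32.0, 50.0, 290.0], [36.0, 34.0, 290.0], [38.0, 17.0, 291.0], [10.0, -8.0, 309.0]]]
```

>>> jog_arm --deltas "1.4 25 10 0 40; 1.4 49.7 20 0 40; 1.4 49.7 45 0 40; 1.4 49.7 70 0 40; 1.4 49.7 85 0 40; 1.4 49.7 91 0 40; 1.4 49.7 91 0 40; 1.4 49.7 91 0 40; 1.4 49.7 91 0 40; 1.4 49.7 91 0 40" --squeeze 25

```text
clock: 15.6
eef_pos: [545.6, 353.9, 327.6]
eef_rot: [3.141, -0.0, 1.995]
wrist_force: [-0.2, 0.1, -0.1]
finger_gap: 39.5
```

Run:
```python
from h import *
p,d,s=snap('wrist','w8'); print(s['clock'],s['eef_rot'],w2s(s['eef_pos']),s['wrist_force'],s['finger_gap'])
cv2.imwrite('pics/w8z.png',cv2.resize(p[:,:,::-1],None,fx=1.56,fy=1.56,interpolation=cv2.INTER_CUBIC))
```

```text
15.6 [ 3.14114155e+00 -2.97099233e-05  1.99485310e+00] [[ 10.82971371  45.19664001 327.5536364 ]] [-0.21730268  0.12927973 -0.06289386] 39.49004674158419
```

View pics/w8z.png

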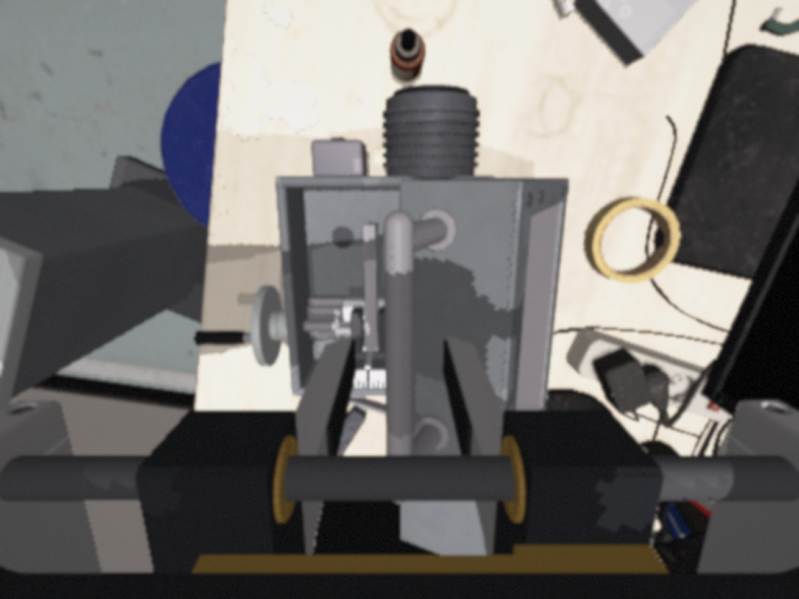

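>>> jog_arm --deltas "0 0 0 0 30; 0 0 0 0 20; 0 0 0 0 12; 0 0 0 0 8; 0 0 0 0 8; 0 0 0 0 8; 0 0 0 0 8; 0 0 0 0 8; 0 0 0 0 8; 0 0 0 0 8" --squeeze 25

```text
clock: 16.9
eef_pos: [545.6, 353.9, 327.3]
eef_rot: [-3.142, -0.0, 1.995]
wrist_force: [0.2, -1.1, 0.1]
finger_gap: 11.1
```

Run:
```python
from h import *
s=manip.read_state();print(s['clock'],s['eef_rot'],w2s(s['eef_pos']),s['wrist_force'],s['finger_gap'])
p=w2s(s['eef_pos'])[0]
v=np.array([p[0]-100,p[2]-100]);print(np.hypot(*v))
a0=np.arctan2(-v[0],v[1]);aS=np.arctan2(242,22)
print(a0,aS,aS-a0)
R=243.
for i in range(1,41):
    a=a0+(aS-a0)*i/40
    x=100-R*np.sin(a);z=100+R*np.cos(a)
    print(i,round(x-p[0],1),round(p[2]-z,1))
```

```text
16.9 [-3.14157766e+00 -1.44459455e-05  1.99479682e+00] [[ 10.78799707  45.18725551 327.25036576]] [ 0.2082138  -1.05831229  0.1498603 ] 11.050687605763457
244.13420531303274
0.37408608650288866 1.4801364395941514 1.1060503530912627
1 -5.8 3.6
2 -12.0 6.3
3 -18.0 9.2
4 -24.0 12.2
5 -29.9 15.5
6 -35.7 18.8
7 -41.4 22.4
8 -47.1 26.1
9 -52.6 29.9
10 -58.0 33.9
11 -63.3 38.0
12 -68.4 42.3
13 -73.5 46.7
14 -78.4 51.3
15 -83.2 56.0
16 -87.9 60.9
17 -92.4 65.8
18 -96.8 70.9
19 -101.1 76.1
20 -105.2 81.4
21 -109.1 86.8
22 -112.9 92.4
23 -116.6 98.0
24 -120.1 103.8
25 -123.4 109.6
26 -126.6 115.5
27 -129.6 121.5
28 -132.4 127.6
29 -135.1 133.8
30 -137.6 140.0
31 -139.9 146.3
32 -142.1 152.7
33 -144.0 159.1
34 -145.8 165.6
35 -147.4 172.1
36 -148.9 178.7
37 -150.1 185.3
38 -151.2 191.9
39 -152.1 198.6
40 -152.8 205.3
```

>>> jog_arm --deltas "0 -6 2.6 0 8; 0 -12 5.4 0 8; 0 -18 8.3 0 8; 0 -24 11.4 0 8; 0 -29.9 14.7 0 8; 0 -35.7 18 0 8; 0 -41.4 21.6 0 8; 0 -47.1 25.3 0 8; 0 -52.6 29.1 0 8; 0 -58 33.1 0 8"

```text
clock: 18.15
eef_pos: [492.3, 330.0, 293.8]
eef_rot: [-3.141, -0.0, 1.995]
wrist_force: [0.3, 0.7, -0.3]
finger_gap: 11.2
```

Run:
```python
from h import *
s=manip.read_state();print(s['clock'],s['eef_rot'],w2s(s['eef_pos']),s['wrist_force'],s['finger_gap'],s['moment'])
```

```text
18.15 [-3.14147496e+00 -1.64607868e-04  1.99487725e+00] [[-47.5893091   45.38895243 293.82761375]] [ 0.27893203  0.7060241  -0.28705905] 11.154592109411261 [ 0.27759866 -0.20936159 -0.036875  ]
```

>>> jog_arm --deltas "0 -5.3 4.1 0 8; 0 -10.4 8.4 0 8; 0 -15.5 12.8 0 8; 0 -20.4 17.4 0 8; 0 -25.2 22.1 0 8; 0 -29.9 27 0 8; 0 -34.4 31.9 0 8; 0 -38.8 37 0 8; 0 -43.1 42.2 0 8; 0 -47.2 47.5 0 8"

```text
clock: 19.4
eef_pos: [449.4, 310.5, 246.3]
eef_rot: [-3.142, 0.0, 1.995]
wrist_force: [-0.9, 3.1, -0.4]
finger_gap: 11.0
```

>>> jog_arm --deltas "0 -3.9 5.4 0 8; 0 -7.7 11 0 8; 0 -11.4 16.6 0 8; 0 -14.9 22.4 0 8; 0 -18.2 28.2 0 8; 0 -21.4 34.1 0 8; 0 -24.4 40.1 0 8; 0 -27.2 46.2 0 8; 0 -29.9 52.4 0 8; 0 -32.4 58.6 0 8"

```text
clock: 20.65
eef_pos: [420.0, 297.2, 187.6]
eef_rot: [-3.141, 0.0, 1.995]
wrist_force: [-0.9, 0.2, -1.0]
finger_gap: 11.0
```

Run:
```python
from h import *
s=manip.read_state();print(s['clock'],s['eef_rot'],w2s(s['eef_pos']),s['wrist_force'],s['finger_gap'],s['moment'])
p=w2s(s['eef_pos'])[0];print(np.hypot(p[0]-100,p[2]-100))
p,d,s=snap('side','d9')
cv2.imwrite('pics/d9z.png',cv2.resize(p[120:300,180:340,::-1],None,fx=3.2,fy=3.2,interpolation=cv2.INTER_CUBIC))
```

```text
20.65 [-3.14142616e+00  7.09210686e-05  1.99478565e+00] [[-127.0312735    45.42217247  187.59916627]] [-0.92604676  0.1917985  -0.98559462] 11.035572675681966 [ 0.09651593  0.12274903 -0.02036726]
243.34504942304662
```

View pics/d9z.png

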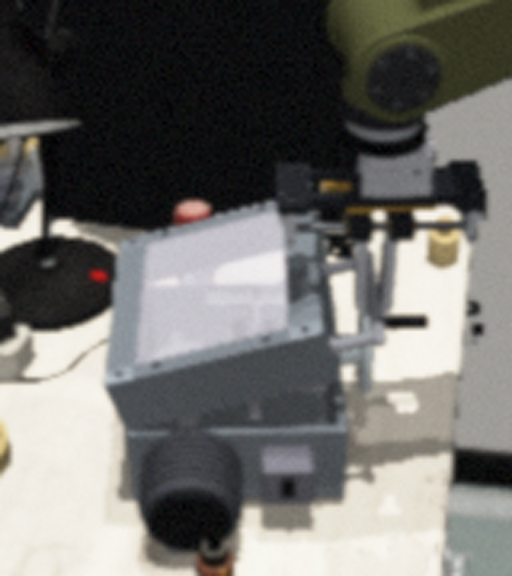

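>>> jog_arm --deltas "0 -2.3 6.3 0 8; 0 -4.5 12.7 0 8; 0 -6.4 19.1 0 8; 0 -8.2 25.6 0 8; 0 -9.8 32.1 0 8; 0 -11.3 38.7 0 8; 0 -12.5 45.3 0 8; 0 -13.4 50 0 8; 0 -13.8 53 0 8; 0 -14 55 0 8"

```text
clock: 21.95
eef_pos: [406.8, 291.3, 132.4]
eef_rot: [-3.14, 0.0, 1.995]
wrist_force: [-6.5, -2.6, -0.7]
finger_gap: 11.1
```

Run:
```python
from h import *
s=manip.read_state();print(s['clock'],w2s(s['eef_pos']),s['wrist_force'],s['finger_gap'],s['moment'])
p=w2s(s['eef_pos'])[0];print(np.hypot(p[0]-100,p[2]-100))
```

```text
21.95 [[-141.41265272   45.4662933   132.42389136]] [-6.48524646 -2.64017236 -0.72902948] 11.078324348772806 [-0.33630914  1.07984161  0.05349869]
243.58033094683583
```

>>> jog_arm --deltas "0 -0.1 1.2 0 8; 0 -0.2 2.4 0 8; 0 -0.3 3.6 0 8; 0 -0.4 4.8 0 8; 0 -0.5 6 0 8; 0 -0.6 7.2 0 8; 0 -0.7 8.4 0 8; 0 -0.7 9.4 0 8; 0 -0.7 10.2 0 8; 0 -0.7 10.2 0 8"

```text
clock: 23.2
eef_pos: [405.7, 290.7, 122.0]
eef_rot: [-3.138, 0.0, 1.995]
wrist_force: [-8.8, -3.0, -2.7]
finger_gap: 11.1
```

Run:
```python
from h import *
s=manip.read_state();print(s['clock'],w2s(s['eef_pos']),s['wrist_force'],s['finger_gap'],s['moment'])
p,d,s=snap('side','d10')
cv2.imwrite('pics/d10z.png',cv2.resize(p[120:300,180:340,::-1],None,fx=3.2,fy=3.2,interpolation=cv2.INTER_CUBIC))
```

```text
23.2 [[-142.66497938   45.4565544   121.98274363]] [-8.7546168  -2.96237601 -2.73340955] 11.093314840679525 [-0.47961837  1.5303113  -0.01520896]
```

View pics/d10z.png

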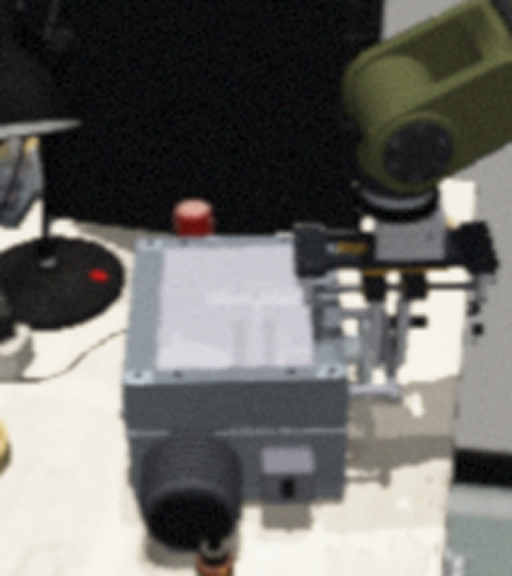

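>>> jog_arm --deltas "0 0.3 0.6 0 8; 0 0.6 1.2 0 8; 0 0.8 1.8 0 8; 0 1 2.4 0 8; 0 1 3 0 8; 0 1 3.5 0 8; 0 1 3.5 0 8; 0 1 3.5 0 8; 0 1 3.5 0 8; 0 1 3.5 0 8"

```text
clock: 24.5
eef_pos: [405.5, 290.7, 118.6]
eef_rot: [-3.135, 0.0, 1.995]
wrist_force: [-18.8, -7.3, 8.6]
finger_gap: 11.2
```

>>> jog_arm --deltas "0 0 -0.5 0 11; 0 0 -1 0 12; 0 0 -1 0 16; 0 0 -1 0 22; 0 0 -1 0 24; 0 0 -1 0 24; 0 0 -10 0 24; 0 0 -30 0 24; 0 0 -60 0 24; 0 0 -60 0 24"

```text
clock: 25.75
eef_pos: [408.5, 292.2, 181.8]
eef_rot: [3.137, -0.001, 1.995]
wrist_force: [-0.3, -0.1, -0.0]
finger_gap: 23.7
```

Run:
```python
from h import *
s=manip.read_state();print(s['clock'],w2s(s['eef_pos']),s['wrist_force'],s['finger_gap'],s['moment'])
p,d,s=snap('scene','s11')
cv2.imwrite('pics/s11z.png',cv2.resize(p[110:290,180:380,::-1],None,fx=3,fy=3,interpolation=cv2.INTER_CUBIC))
p,d,s=snap('wrist','w11')
cv2.imwrite('pics/w11z.png',cv2.resize(p[:,:,::-1],None,fx=1.56,fy=1.56,interpolation=cv2.INTER_CUBIC))
```

```text
25.75 [[-139.52443462   45.60839089  181.78191993]] [-0.30011713 -0.09136742 -0.02920306] 23.67944541018436 [-0.09020703  0.06246668  0.05720475]
```

View pics/s11z.png

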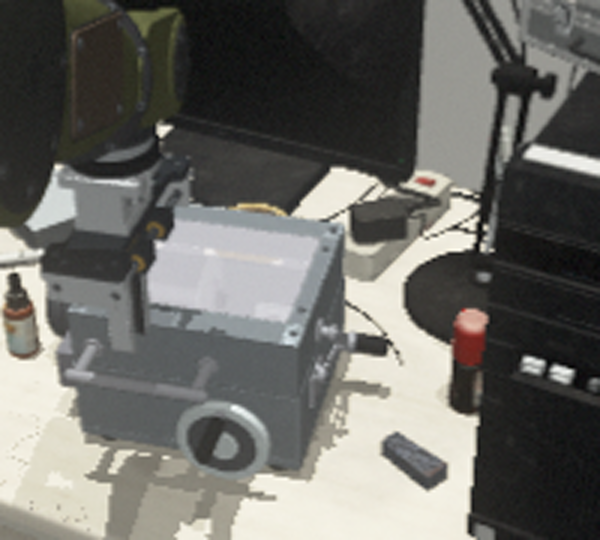

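View pics/w11z.png

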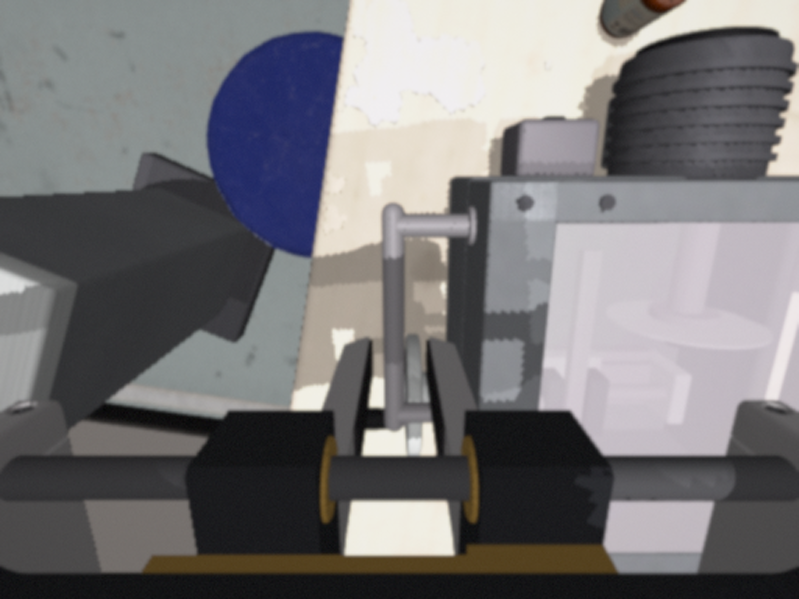

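>>> jog_arm --deltas "0 0 -30 0 24; 0 0 -80 0 24; 0 -30 -130 0 24; 0 -30 -160 0 24; 0 -30 -160 0 24; 0 -30 -160 0 24; 0 -30 -160 0 24; 0 -30 -160 0 24; 0 -30 -160 0 24; 0 -30 -160 0 24"

```text
clock: 27.1
eef_pos: [380.3, 279.3, 339.2]
eef_rot: [-3.141, 0.0, 1.995]
wrist_force: [-1.3, -0.3, 0.4]
finger_gap: 23.8
```

Run:
```python
from h import *
p,d,s=snap('wrist','w12'); print(s['clock'],w2s(s['eef_pos']))
cv2.imwrite('pics/w12z.png',cv2.resize(p[:,:,::-1],None,fx=1.56,fy=1.56,interpolation=cv2.INTER_CUBIC))
z=np.load('pics/w12.npz');S=w2s(wpts(z).reshape(-1,3)).reshape(384,512,3);ok=z['d']>0
m=ok&(S[...,0]>-95)&(S[...,0]<60)&(S[...,1]>0)&(S[...,1]<115)&(S[...,2]>150)&(S[...,2]<210)
q=S[m];A=np.c_[q[:,:2],np.ones(len(q))];c=np.linalg.lstsq(A,q[:,2],rcond=None)[0];print('top plane',c,len(q),np.std(A@c-q[:,2]))
m=ok&(S[...,0]>-155)&(S[...,0]<-128)&(S[...,1]>0)&(S[...,1]<95)&(S[...,2]>108)&(S[...,2]<145);q=S[m];print('bar',len(q),np.percentile(q,[2,50,98],axis=0).round(1))
g=ok&(z['p'].max(2)<50)&(S[...,2]>70)&(S[...,2]<115)&(S[...,0]>-196)&(S[...,0]<-145)&(abs(S[...,1]+30)<40)
q=S[g]
if len(q):print('grip',g.sum(),np.percentile(q,[2,50,98],axis=0).round(1))
p,d,s=snap('scene','s12')
cv2.imwrite('pics/s12z.png',cv2.resize(p[110:340,180:400,::-1],None,fx=2.6,fy=2.6,interpolation=cv2.INTER_CUBIC))
```

```text
27.1 [[-170.50286941   45.52831492  339.23384346]]
top plane [-3.80075033e-03  4.50104852e-03  1.59592717e+02] 10570 0.829587072203498
bar 554 [[-148.2    2.2  123.6]
 [-142.9   51.   127.5]
 [-136.9   92.6  129.4]]
grip 140 [[-188.   -32.2   99.9]
 [-166.8  -27.8  102.5]
 [-147.1  -24.7  105. ]]
```

View pics/w12z.png

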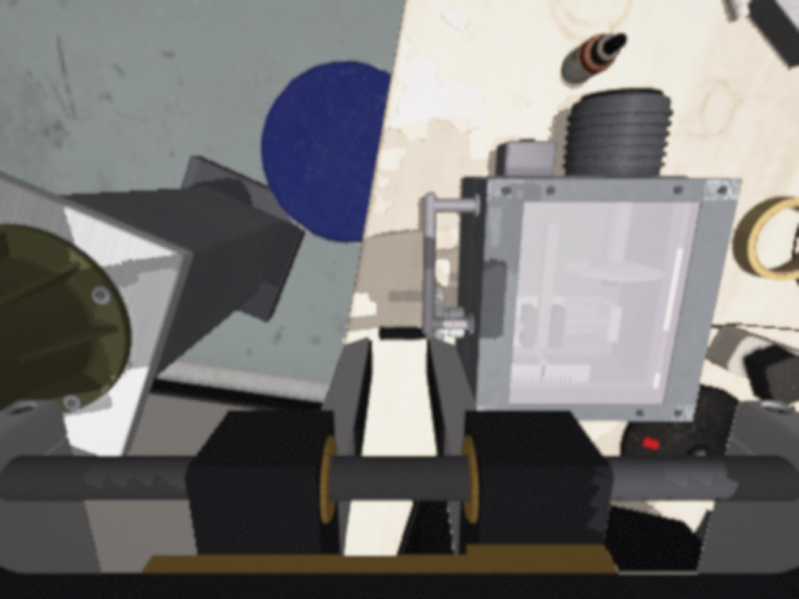

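View pics/s12z.png

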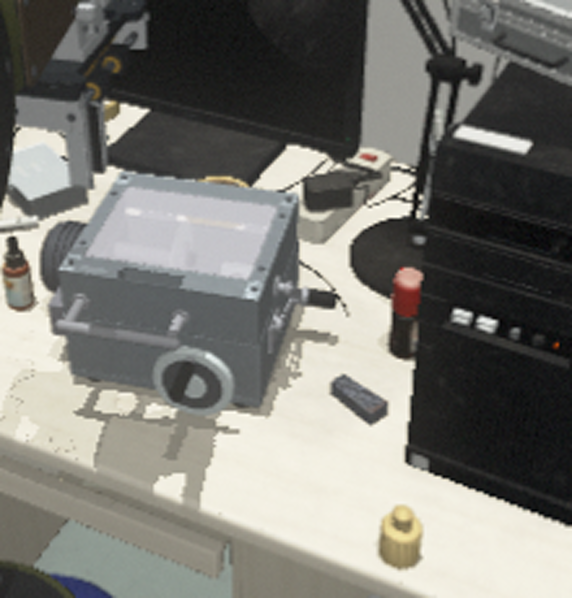

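>>> jog_arm --deltas "0 40 0 0 24; -20 80 0 0 24; -50 120 0 0 24; -80 150 0 0 24; -80 150 0 0 24; -80 150 0 0 24; -80 150 0 0 24; -80 150 0 0 24; -80 150 0 0 24; -80 150 0 0 24"

```text
clock: 28.45
eef_pos: [549.8, 268.2, 339.4]
eef_rot: [3.142, 0.0, 1.995]
wrist_force: [0.7, -0.5, -0.4]
finger_gap: 24.1
```

Run:
```python
from h import *
p,d,s=snap('wrist','w13'); print(s['clock'],w2s(s['eef_pos']))
u,v=wproj(s2w([(-20,-75,100)]),s['eef_pos'],s['eef_rot'])[0].astype(int);print(u,v)
q=p[max(v-40,0):v+35,u-50:u+50,::-1]
cv2.imwrite('pics/w13c.png',cv2.resize(q,None,fx=8,fy=8,interpolation=cv2.INTER_CUBIC))
```

```text
28.45 [[-20.75874848 -34.63557546 339.44362981]]
255 192
```

View pics/w13c.png

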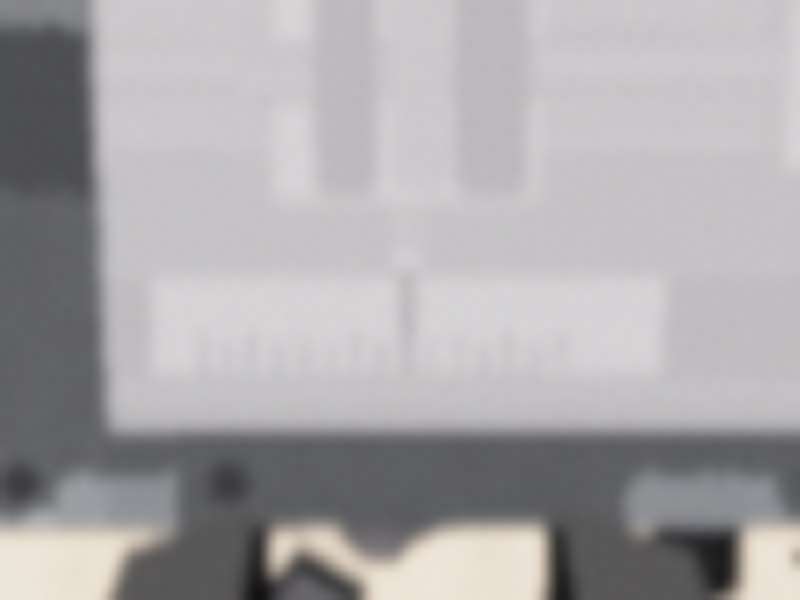

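The view from straight above, through the shut hood, shows the pointer (col 406 of the crop) in line with the long line.

Run:
```python
from h import *
print(manip.read_state()['wrist_force']);print(workorder.sign_off())
```

```text
[-0.39971188 -0.85224283 -0.3220029 ]
the job is handed in; nothing more can be done
None
```

The saw is ready for a cut, and I handed the job in at about 28.5 s. `sign_off` gives no verdict, so the results below are from my own last checks.

1. **Handwheel:** I turned the crank by its grip through about 355°. Seen from straight above through the shut hood, the pointer stands on the long line. An earlier slanted view showed it about 0.7 px off. I took that to be the viewing angle, since the grip's position agreed with the line.
2. **Stay:** I pushed the stud back and down with the closed fingers. It measured about 28 mm back and 30 mm down, so the knuckle is broken. The hood sank by about 0.11 rad when the stay broke and then stood by itself.
3. **Hood:** I lowered it along its arc with the handle held the whole way, then let go.
   - It is shut: its top is level to about 0.2°, and the handle's middle is at about z = 122 mm, as the task gives.
   - While I pressed it shut, the wrist force rose to about 20 N sideways and 9 N upward. I did not find the cause of the sideways part. It was gone after I let go.

In the last pictures the bottles, the weight and the jaw insert look to be standing where they were. I checked that by eye and did not measure them. The robot was touching nothing when I handed in.

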